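Right the toppled sample bottles and start the sample changer

TASK

The sample changer's tray is docked, and several of its sample bottles have toppled in the lane or lie on the bench. Push the tray once to release it and let it slide out, stand every bottle that is there upright on the floor of the lane between the lips, and push the tray fully home so that it latches and stays in when you let go. Then push the start plunger all the way down and let it come up; leave the beaker, jar, steel vessel and crucible tray where they are.

Things in the scene. Friction and masses are not known exactly. Their poses are not given: they have to be found in the camera images.
- bottle1_mid (a point): white square sample bottle, 40 x 40 mm, 78 mm tall with cap, 0.19 kg: square body 58 mm of that, then a round black cap 32 mm wide, 16 mm high. Point: its centre, half-way up; z axis from foot to cap (cap's middle at z +31 mm, foot at -39 mm), x and y square to its sides. All seven are alike; each may stand or lie, in the lane or on the bench, or be absent (None)
- bottle2_mid (a point): white square sample bottle, 40 x 40 mm, 78 mm tall with cap, 0.19 kg: square body 58 mm of that, then a round black cap 32 mm wide, 16 mm high. Point: its centre, half-way up; z axis from foot to cap (cap's middle at z +31 mm, foot at -39 mm), x and y square to its sides. All seven are alike; each may stand or lie, in the lane or on the bench, or be absent (None)
- bottle3_mid (a point): white square sample bottle, 40 x 40 mm, 78 mm tall with cap, 0.19 kg: square body 58 mm of that, then a round black cap 32 mm wide, 16 mm high. Point: its centre, half-way up; z axis from foot to cap (cap's middle at z +31 mm, foot at -39 mm), x and y square to its sides. All seven are alike; each may stand or lie, in the lane or on the bench, or be absent (None)
- bottle4_mid (a point): white square sample bottle, 40 x 40 mm, 78 mm tall with cap, 0.19 kg: square body 58 mm of that, then a round black cap 32 mm wide, 16 mm high. Point: its centre, half-way up; z axis from foot to cap (cap's middle at z +31 mm, foot at -39 mm), x and y square to its sides. All seven are alike; each may stand or lie, in the lane or on the bench, or be absent (None)
- bottle5_mid (a point): white square sample bottle, 40 x 40 mm, 78 mm tall with cap, 0.19 kg: square body 58 mm of that, then a round black cap 32 mm wide, 16 mm high. Point: its centre, half-way up; z axis from foot to cap (cap's middle at z +31 mm, foot at -39 mm), x and y square to its sides. All seven are alike; each may stand or lie, in the lane or on the bench, or be absent (None)
- bottle6_mid (a point): white square sample bottle, 40 x 40 mm, 78 mm tall with cap, 0.19 kg: square body 58 mm of that, then a round black cap 32 mm wide, 16 mm high. Point: its centre, half-way up; z axis from foot to cap (cap's middle at z +31 mm, foot at -39 mm), x and y square to its sides. All seven are alike; each may stand or lie, in the lane or on the bench, or be absent (None)
- bottle7_mid (a point): white square sample bottle, 40 x 40 mm, 78 mm tall with cap, 0.19 kg: square body 58 mm of that, then a round black cap 32 mm wide, 16 mm high. Point: its centre, half-way up; z axis from foot to cap (cap's middle at z +31 mm, foot at -39 mm), x and y square to its sides. All seven are alike; each may stand or lie, in the lane or on the bench, or be absent (None)
- lane (a point): centre of the lane's floor on the changer's grey tray, 34 mm above the bench; moves with the tray. z up, y along the lane (+y to the push plate, -y to the drive housing), x across. The floor is flat, x -27 to +27 mm, y -214 to +214 mm, edged by lips 4 mm high, 4 mm thick; the tray is 96 mm wide, flat outside the lips, on a deck 120 mm wide, 22 mm high
- housing_face (a point): middle of the top edge of the drive housing's face that looks along the lane, 130 mm above the bench; axes as the lane's. The housing, 170 mm wide, reaches 185 mm from here along -y; on its top a column with a probe arm, 198 mm above the bench, stands at x +55 mm, y -65 to -165 mm
- push_plate (a point): middle of the outer face of the tray's upright push plate at the lane's +y end; plate 96 mm wide, from 26 to 76 mm above the bench, 10 mm thick; this point 56 mm up; axes as the lane's. Push it along -y to dock the tray
- tray (a joint): slide of the tray to the housing, m: 0 fully out, 0.044 inner stop. A spring drives it out (5 N when out, 10 N at the stop). Push-push latch: pushed to the stop (beyond 0.042) and let go, it settles back to 0.035 and is held; pushed less far it springs out; once latched, another push to the stop frees it and it slides out, damped (70 N s/m)
- start_top (a point): centre of the top of the start plunger on top of the drive housing: a grey disc 38 mm in diameter, 8 mm thick, on a steel stem over a black collar; 168 mm above the bench when up; moves with the plunger
- start (a joint): travel of the start plunger, m: 0 up, 0.014 at the bottom of its stroke, pressed straight down; a spring lifts it again (4 N when up, 10 N at the bottom)
- beaker: clear beaker, 68 mm in diameter, 90 mm tall, standing on the bench on the robot's side of the housing; origin at the middle of its underside. Not part of the job
- jar: amber glass jar with a black lid, 60 mm in diameter, 75 mm tall, beyond the drive housing; origin at the middle of its underside. Not part of the job
- vessel: steel calorimeter vessel, 76 mm in diameter, 125 mm tall, on the robot's right; origin at the middle of its underside. Not part of the job
- crucibles: grey divided crucible tray, 110 x 80 x 30 mm, on the robot's left; origin at the middle of its underside. Not part of the job
Not all that is in view belongs to the job. Leave any purple look-alike of the part that bears bottle1_mid alone. What is shaped like the part that bears bottle4_mid but green or red is not meant.

How it is judged:
On the way, in this order (a step that is already met when the one before it is completed fails the run):
1. the tray has been released and stands fully out (value of joint tray below 0.004 m), for 0.2 s.
2. every bottle present stands upright in the lane and the tray is latched, with nothing in or against the fingers (angle between each of bottle1_mid, bottle2_mid, bottle3_mid, bottle4_mid, bottle5_mid, bottle6_mid, bottle7_mid's own z axis and vertical below 0.07 rad and x of bottle1_mid in the frame of lane between -0.009 and 0.009 m and y of bottle1_mid in the frame of lane between -0.195 and 0.195 m and z of bottle1_mid in the frame of lane between 0.0365 and 0.0415 m and x of bottle2_mid in the frame of lane between -0.009 and 0.009 m and y of bottle2_mid in the frame of lane between -0.195 and 0.195 m and z of bottle2_mid in the frame of lane between 0.0365 and 0.0415 m and x of bottle3_mid in the frame of lane between -0.009 and 0.009 m and y of bottle3_mid in the frame of lane between -0.195 and 0.195 m and z of bottle3_mid in the frame of lane between 0.0365 and 0.0415 m and x of bottle4_mid in the frame of lane between -0.009 and 0.009 m and y of bottle4_mid in the frame of lane between -0.195 and 0.195 m and z of bottle4_mid in the frame of lane between 0.0365 and 0.0415 m and x of bottle5_mid in the frame of lane between -0.009 and 0.009 m and y of bottle5_mid in the frame of lane between -0.195 and 0.195 m and z of bottle5_mid in the frame of lane between 0.0365 and 0.0415 m and x of bottle6_mid in the frame of lane between -0.009 and 0.009 m and y of bottle6_mid in the frame of lane between -0.195 and 0.195 m and z of bottle6_mid in the frame of lane between 0.0365 and 0.0415 m and x of bottle7_mid in the frame of lane between -0.009 and 0.009 m and y of bottle7_mid in the frame of lane between -0.195 and 0.195 m and z of bottle7_mid in the frame of lane between 0.0365 and 0.0415 m and value of joint tray between 0.0325 and 0.038 m and contact force between the fingers and anything else below 0.5 N), for 0.4 s.
3. the start plunger is pushed to the bottom of its stroke with the tray latched (value of joint tray between 0.0325 and 0.038 m and value of joint start above 0.0125 m), for 0.05 s.
At the end, for the whole second after the job is handed in: every bottle that is present stands upright (within 4 degrees) on the lane floor between the lips, the tray rests in its latch (32.5 to 38 mm in) and the start plunger is up again (under 2 mm) (angle between each of bottle1_mid, bottle2_mid, bottle3_mid, bottle4_mid, bottle5_mid, bottle6_mid, bottle7_mid's own z axis and vertical below 0.07 rad and x of bottle1_mid in the frame of lane between -0.009 and 0.009 m and y of bottle1_mid in the frame of lane between -0.195 and 0.195 m and z of bottle1_mid in the frame of lane between 0.0365 and 0.0415 m and x of bottle2_mid in the frame of lane between -0.009 and 0.009 m and y of bottle2_mid in the frame of lane between -0.195 and 0.195 m and z of bottle2_mid in the frame of lane between 0.0365 and 0.0415 m and x of bottle3_mid in the frame of lane between -0.009 and 0.009 m and y of bottle3_mid in the frame of lane between -0.195 and 0.195 m and z of bottle3_mid in the frame of lane between 0.0365 and 0.0415 m and x of bottle4_mid in the frame of lane between -0.009 and 0.009 m and y of bottle4_mid in the frame of lane between -0.195 and 0.195 m and z of bottle4_mid in the frame of lane between 0.0365 and 0.0415 m and x of bottle5_mid in the frame of lane between -0.009 and 0.009 m and y of bottle5_mid in the frame of lane between -0.195 and 0.195 m and z of bottle5_mid in the frame of lane between 0.0365 and 0.0415 m and x of bottle6_mid in the frame of lane between -0.009 and 0.009 m and y of bottle6_mid in the frame of lane between -0.195 and 0.195 m and z of bottle6_mid in the frame of lane between 0.0365 and 0.0415 m and x of bottle7_mid in the frame of lane between -0.009 and 0.009 m and y of bottle7_mid in the frame of lane between -0.195 and 0.195 m and z of bottle7_mid in the frame of lane between 0.0365 and 0.0415 m and value of joint tray between 0.0325 and 0.038 m and value of joint start below 0.002 m); the robot touches nothing.
It fails at once if the beaker is moved more than 30 mm (distance of beaker from where it was at the start of the episode above 0.03 m).
It fails at once if the jar is moved more than 30 mm (distance of jar from where it was at the start of the episode above 0.03 m).
It fails at once if the steel vessel is moved more than 30 mm (distance of vessel from where it was at the start of the episode above 0.03 m).
It fails at once if the crucible tray is moved more than 30 mm (distance of crucibles from where it was at the start of the episode above 0.03 m).
Of bottle3, bottle4, bottle5, bottle6, bottle7 only 3 to 4 are there at a start; the rules pass over those that are not, and their reading is None.
At some moment in a run one of bottle1, bottle2, bottle3, bottle4, bottle5, bottle6, bottle7 may be knocked a few centimetres aside while the robot is not near it.
Once in a run the grip may slacken for a moment while it holds something.
It also fails if it takes over 210 s, if anything falls off the work surface, if the arm or the gripper's body presses on something with over 40 N, if the wrist force passes 120 N, or if a joint passes its speed limit or range.

ROBOT

A 6-joint arm with a two-finger parallel gripper is mounted at the origin on the work surface. World frame = base frame: x ahead of the robot, y to its left, z up, the work surface at z = 0. Lengths are in m, angles in rad, forces in N, time in s.
With the tool pointing down it reaches from about 0.35 to 0.975 m from the base axis. Payload 7.1 kg.
Tool frame: the origin (TCP) lies midway between the tips of the shut fingers; the grasp point (between the pads) lies 19 mm behind it; z points along the fingers, x is the direction in which the jaws open and shut, and the axes are right-handed (so a half turn about z gives the same grasp; the last joint's range is limited). The gripper opens to 88 mm and grips with 3 to 60 N. Pads are 20 mm wide; open, the fingers measure 115 mm over their backs; the gripper's body (75 mm by 178 mm) begins 61 mm behind the grasp point.
Start: joints at [-1.212, 0.423, 1.63, -0, 1.089, -0.019], TCP at [0.231, -0.581, 0.223] pointing down, gripper open.
Joint ranges: [-3, 3], [-0.9, 2.11], [0.09, 2.58], [-1.31, 4.45], [0.11, 2.69], [-2.54, 2.54]. Speed limits (rad/s): [2.39, 2.39, 3.01, 3.14, 3.14, 3.14].

INTERFACE

Orientations are given as a unit quaternion [w, x, y, z].
In Python, from station import move_pose, movel, movej, command_gripper, wait, inverse_kinematics, read_camera, camera_info, MotionError, job_done, get_time, get_joint_pos, get_qvel, get_effort, get_tcp_pos, get_ee_rot, get_ft_force, get_ft_torque, get_grip_width gives the robot as it stands. Calls block until the motion is done:
- move_pose(position, orientation): joint-space move of the TCP to a pose.
- movel(position, frame=None, v=0.15, until_force=None): straight line of the TCP; frame=None keeps the orientation; v is the mean speed in m/s. With until_force (N) it stops when the force on the tool has changed by that much, and returns True; else False.
- movej(angles): joint-space move.
- command_gripper(opening): opening from 0.0 (shut) to 1.0 (fully open); the grip force is fixed at half the most; returns when the fingers have stopped.
- wait(seconds).
- inverse_kinematics(position, orientation): joint angles nearest the present ones, or None.
- read_camera(name): name is "scene" or "top" or "wrist"; returns the picture (420x560x3 uint8, red, green, blue); there is no depth.
- camera_info(name): a dict with "intrinsics" (3x3 intrinsics, pixels), "dist" ([k1, k2, p1, p2, k3] as OpenCV has them; the pictures are not rectified), "T" (4x4, takes a point from camera to world coordinates); the wrist camera has in their place "tool_from_camera" (4x4, takes a point from camera to tool coordinates, whose origin is the TCP and whose axes are the tool frame's). Camera axes: x right, y up, looking along -z (the intrinsics and any distortion apply to the point x, -y, -z); pixel columns grow to the right and rows downward; lengths in m; the calibration is good to about 2 mm. A picture is of the moment at which its call begins: read the wrist's pose just before it. camera_info takes no time and is no camera call.
A pose or a line that the arm cannot do raises MotionError and nothing moves.
- job_done(): hands the job in, once; it reports no verdict.
Readings, each from a call of its own:
- get_time(): time.
- get_joint_pos(): joint angles.
- get_qvel(): joint speeds.
- get_effort(): joint torques, N m.
- get_tcp_pos(): TCP position.
- get_ee_rot(): TCP orientation.
- get_ft_force(): force on the tool from outside, world axes, zero at the start.
- get_ft_torque(): the same for the moment, N m.
- get_grip_width(): opening from 0.0 (shut) to 1.0 (fully open).
Only numpy, scipy, OpenCV 4.12 (cv2) and the standard library are available. Lean on these libraries where they do the work, as an engineer would, in place of code of your own. Each camera call takes 0.05 s, during which the arm holds its last target. There are 200 camera calls.

## Working session

There is one attempt and no reset: what is moved stays moved. The work goes in short steps, each a Python script; the robot and the scene stay as the last script left them, time stands still between calls to the robot, and variables do not carry over. Pictures are saved under pics/ and viewed, on a budget of 14 in all, crops included, one or two more only if the job needs it, and the job is handed in when it is done.

```bash
ls; mkdir -p pics
python3 - <<'E'
from station import *
import cv2,numpy as np
np.set_printoptions(precision=4,suppress=True)
for n in("scene","top"):
    im=read_camera(n);cv2.imwrite(f"pics/{n}0.png",im[:,:,::-1]);print(n,camera_info(n))
print(camera_info("wrist"),get_ee_rot(),get_time())
E
```

```text
pics
scene {'intrinsics': array([[455.9428,   0.    , 279.7971],
       [  0.    , 455.9428, 214.2978],
       [  0.    ,   0.    ,   1.    ]]), 'dist': array([-0.1438,  0.    ,  0.    ,  0.    ,  0.    ]), 'T': array([[ 0.4155, -0.6923,  0.59  ,  1.309 ],
       [ 0.9094,  0.3028, -0.2851, -0.3284],
       [ 0.0187,  0.6549,  0.7554,  1.0714],
       [ 0.    ,  0.    ,  0.    ,  1.    ]])}
top {'intrinsics': array([[381.3802,   0.    , 273.8482],
       [  0.    , 381.3802, 203.3978],
       [  0.    ,   0.    ,   1.    ]]), 'dist': array([-0.0785,  0.    ,  0.    ,  0.    ,  0.    ]), 'T': array([[-0.0001,  0.9873, -0.1591,  0.3786],
       [-0.9995,  0.0051,  0.0322,  0.0563],
       [ 0.0326,  0.1591,  0.9867,  1.2575],
       [ 0.    ,  0.    ,  0.    ,  1.    ]])}
{'intrinsics': array([[375.7849,   0.    , 274.6445],
       [  0.    , 375.7849, 208.6298],
       [  0.    ,   0.    ,   1.    ]]), 'dist': array([-0.0382,  0.    ,  0.    ,  0.    ,  0.    ]), 'tool_from_camera': array([[ 1.    ,  0.0001,  0.0012,  0.0008],
       [ 0.0005, -0.9545, -0.2981, -0.0835],
       [ 0.0011,  0.2981, -0.9545, -0.1612],
       [ 0.    ,  0.    ,  0.    ,  1.    ]])} [-0.0004  0.8273 -0.5617 -0.0006] 0.1
```

View pics/top0.png

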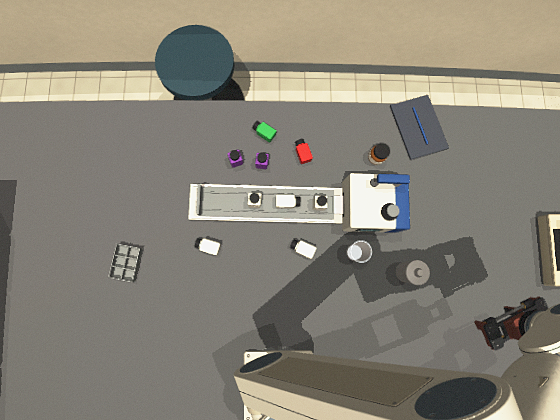

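View pics/scene0.png

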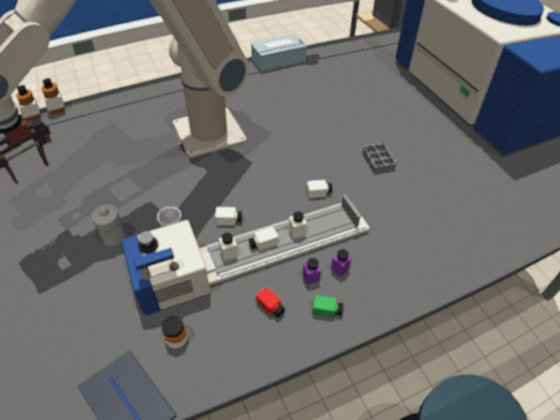

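Both pictures show white bottles at top-camera (255,199) and (320,201), standing in the lane. Another lies in the lane at (287,201), and two lie on the bench at (208,245) and (304,248). The purple (236,158) and (262,160), green (265,131) and red (304,152) ones are decoys by colour. I'll confirm this with enlarged crops.

Run:
```python
import cv2
a=cv2.imread("pics/top0.png")[170:270,180:420];cv2.imwrite("pics/topc.png",cv2.resize(a,None,fx=3.3,fy=3.3,interpolation=cv2.INTER_CUBIC))
a=cv2.imread("pics/scene0.png")[165:315,110:385];cv2.imwrite("pics/scenec.png",cv2.resize(a,None,fx=2.9,fy=2.9,interpolation=cv2.INTER_CUBIC))
```

```text
(no output)
```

View pics/topc.png

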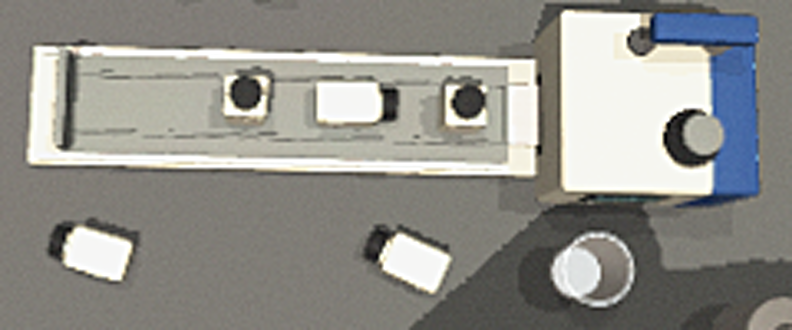

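View pics/scenec.png

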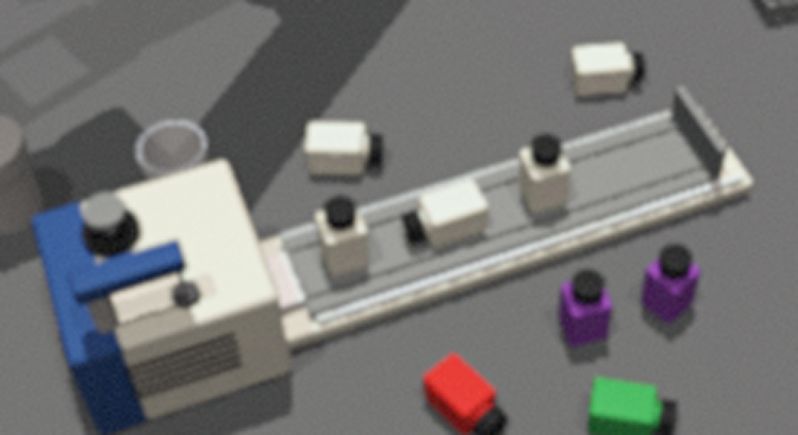

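Five white bottles confirmed. The two crops agree: two stand in the lane, one lies there with its cap towards the housing, and two lie on the bench with their caps towards +y. Next I triangulate.

```bash
cat > h.py <<'E'
from station import *
import cv2,numpy as np
from scipy.spatial.transform import Rotation as R
np.set_printoptions(precision=4,suppress=True)
def toolT():
    q=get_ee_rot();T=np.eye(4);T[:3,:3]=R.from_quat([q[1],q[2],q[3],q[0]]).as_matrix();T[:3,3]=get_tcp_pos();return T
def ray(n,uv,T=None):
    c=camera_info(n);T=c["T"] if T is None else T@c["tool_from_camera"]
    p=cv2.undistortPoints(np.array([[uv]],float),c["intrinsics"],c["dist"])[0,0]
    d=T[:3,:3]@[p[0],-p[1],-1];return T[:3,3],d/np.linalg.norm(d)
def onz(r,z): o,d=r;return o+d*(z-o[2])/d[2]
def tri(rs):
    A=sum(np.eye(3)-np.outer(d,d) for o,d in rs);b=sum((np.eye(3)-np.outer(d,d))@o for o,d in rs)
    p=np.linalg.solve(A,b);return p,max(np.linalg.norm(np.cross(p-o,d)) for o,d in rs)
def quat(M):
    x,y,z,w=R.from_matrix(np.array(M)).as_quat();return np.array([w,x,y,z])
def down(a): # jaw (tool x) axis at world angle a, tool z down
    x=np.array([np.cos(a),np.sin(a),0]);z=np.array([0,0,-1.]);return quat(np.c_[x,np.cross(z,x),z])
def cap(n,f):
    T=toolT();im=read_camera(n);cv2.imwrite(f"pics/{f}.png",im[:,:,::-1]);return T,im
E
python3 - <<'E'
from h import *
def t(x,y):return ray("top",(180+x/3.3,170+y/3.3))
def s(x,y):return ray("scene",(110+x/2.9,165+y/2.9))
for n,a,b in [("capA",(245,94),(546,145)),("capB",(469,102),(340,207)),("plate-x",(67,148),(679,92)),("plate+x",(63,50),(722,155)),("plunger",(704,137),(104,210)),("C",(348,102),(450,202)),("D",(98,252),(600,57)),("E",(415,262),(336,133)),("probeend",(641,40),(186,290)),("housR-",(561,190),(232,165)),("housR+",(562,12),(285,262)),("vessel top",(775,315),(0,130)),
 ("beaker",(595,268),(172,145))]:
    print(n,*tri([t(*a),s(*b)]))
for n,a,z in [("Dcap",(60,242),.02),("Dbody",(98,252),.04),("Ecap",(377,244),.02),("Ebody",(415,262),.04),("Ccap",(390,103),.054),("Cbody",(348,102),.074)]: print(n,onz(t(*a),z))
E
```

```text
capA [0.5794 0.08   0.1083] 0.0013951373496059072
capB [ 0.5726 -0.1282  0.1102] 0.0012156096641426058
plate-x [0.5359 0.254  0.0654] 0.005961221593987241
plate+x [0.6293 0.2566 0.0636] 0.0010262999057198147
plunger [ 0.5331 -0.331   0.163 ] 0.0013601531125302798
C [ 0.5785 -0.0192  0.0692] 8.56521694399398e-05
D [0.4363 0.2208 0.0391] 0.000710837575762121
E [ 0.4273 -0.0839  0.0422] 0.001125857178605585
probeend [ 0.6264 -0.2859  0.1383] 0.0003117754615851237
housR- [ 0.4904 -0.208   0.1193] 0.0034139407553763737
housR+ [ 0.6476 -0.2043  0.1613] 0.003435328506741632
vessel top [ 0.3746 -0.4002  0.1359] 0.0002764785308429522
beaker [ 0.4191 -0.2481  0.0905] 1.7194575223389454e-05
Dcap [0.4464 0.2601 0.02  ]
Dbody [0.4359 0.22   0.04  ]
Ecap [ 0.4454 -0.0503  0.02  ]
Ebody [ 0.427  -0.0852  0.04  ]
Ccap [ 0.5802 -0.0611  0.054 ]
Cbody [ 0.5776 -0.019   0.074 ]
```

Run:
```python
from h import *
q=get_ee_rot(); p=get_tcp_pos()
movel([p[0],p[1],0.33],v=.25)
command_gripper(0)
for a in(0,np.pi):print(a,inverse_kinematics([.582,.32,.3],down(a)))
move_pose([.582,.31,.33],down(0))
movel([.582,.31,.05],v=.2)
print(get_time(),get_ft_force())
hit=movel([.580,.22,.05],v=.03,until_force=22)
print(hit,get_tcp_pos(),get_ft_force())
movel([.583,.335,.05],v=.06)
wait(.5);print(get_ft_force())
movel([.583,.335,.33],v=.25)
move_pose([.58,.12,.42],down(0));T,_=cap("wrist","w1");print(T);np.save("w1.npy",T)
move_pose([.58,-.0,.42],down(0));T,_=cap("wrist","w2");np.save("w2.npy",T);
T,_=cap("top","top1");print(get_time())
im=[cv2.imread(f"pics/{f}.png") for f in("w1","w2")]
cv2.imwrite("pics/w12.png",cv2.resize(np.vstack(im),(560*600//840*1,600)))
```

```text
0 [ 0.4848  0.4103  1.4646 -0.      1.2667  0.4848]
3.141592653589793 None
6.9167 [ 0.0726 -0.7085 -0.488 ]
True [0.5811 0.2627 0.0502] [-0.7864  7.789  -0.0353]
[ 0.795  -0.1923 -0.1298]
[[ 1.      0.0003 -0.0014  0.5799]
 [ 0.0003 -1.      0.0003  0.1207]
 [-0.0014 -0.0003 -1.      0.419 ]
 [ 0.      0.      0.      1.    ]]
13.4
```

View pics/w1.png

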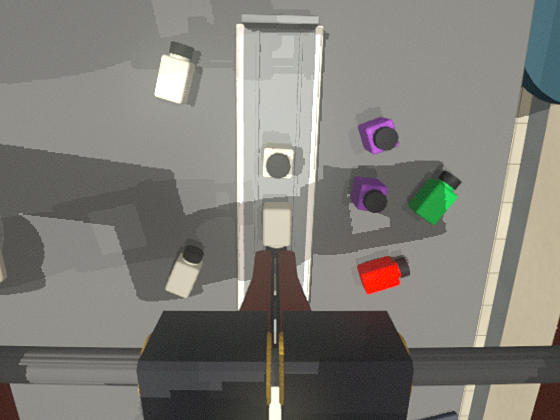

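View pics/w2.png

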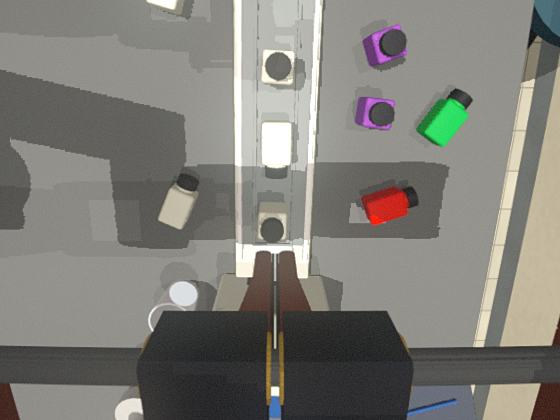

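Run:
```python
from h import *
T1,T2=np.load("w1.npy"),np.load("w2.npy")
print("plate",onz(ray("wrist",(281,19),T1),.076),"A",tri([ray("wrist",(277.5,166),T1),ray("wrist",(278,66.5),T2)]),"B",onz(ray("wrist",(271,229),T2),.112))
print("lip L/R outer/inner near y top and bottom",[onz(ray("wrist",u,T2),.038) for u in((239,60),(237,230),(315,60),(311,230))])
print("C corners",[onz(ray("wrist",u,T2),.074) for u in((262,122),(291,122))])
print("E",[onz(ray("wrist",u,T2),.04) for u in((172,176),(198,184),(182,228),(160,219))],"D",[onz(ray("wrist",u,T1),.04) for u in((166,56),(195,64),(184,102),(156,96))])
a=cv2.imread("pics/w2.png")[40:260,140:340];a=cv2.resize(a,None,fx=2.7,fy=2.7,interpolation=cv2.INTER_CUBIC)
b=cv2.imread("pics/top1.png")[165:270,180:350];b=cv2.resize(b,(0,0),fx=1.4,fy=1.4,interpolation=cv2.INTER_CUBIC)
o=np.zeros((a.shape[0],a.shape[1]+b.shape[1],3),np.uint8);o[:,:a.shape[1]]=a;o[:b.shape[0],a.shape[1]:]=b;cv2.imwrite("pics/c3.png",o);print(o.shape)
```

```text
plate [0.5884 0.2891 0.076 ] A (array([0.5847, 0.112 , 0.1051]), np.float64(0.0003845683678766597)) B [ 0.5761 -0.0915  0.112 ]
lip L/R outer/inner near y top and bottom [array([0.5327, 0.1247, 0.038 ]), array([ 0.5229, -0.1206,  0.038 ]), array([0.6356, 0.1246, 0.038 ]), array([ 0.6368, -0.1206,  0.038 ])]
C corners [array([0.5643, 0.0448, 0.074 ]), array([0.6026, 0.0448, 0.074 ])]
E [array([ 0.4298, -0.0352,  0.04  ]), array([ 0.4675, -0.0473,  0.04  ]), array([ 0.4386, -0.1166,  0.04  ]), array([ 0.406, -0.102,  0.04 ])] D [array([0.434 , 0.2502, 0.04  ]), array([0.4727, 0.2397, 0.04  ]), array([0.4545, 0.1899, 0.04  ]), array([0.416 , 0.1982, 0.04  ])]
(594, 778, 3)
```

View pics/c3.png

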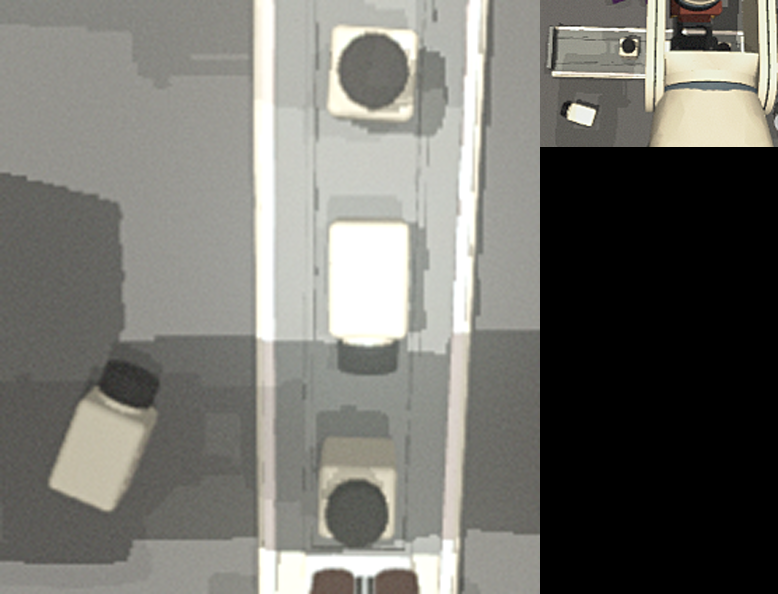

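The tray is out: the plate went from y 0.256 to 0.289. Bottles A (0.585, 0.112) and B (0.576, -0.092) are still standing. C lies in the lane with its cap to -y, D and E lie on the bench with their caps to +y. The plan is to move A towards the plate to make room, lay C on the bench turned, then stand C, E and D in the lane from the robot's side with the tool tilted. I'll check the lane line and reachability first.

```bash
cat >> h.py <<'E'
TAU=np.radians(25)
def pickR(capdir,tau=TAU): # jaw perpendicular to bottle, tool leaning towards the cap
    c=np.array([*capdir,0.]);c/=np.linalg.norm(c);j=np.array([c[1],-c[0],0])
    d=-np.cos(tau)*np.array([0,0,1])-np.sin(tau)*c;return np.c_[j,np.cross(d,j),d]
LY=np.array([.033,1,0]);LY/=np.linalg.norm(LY)
def placeR(capdir,tau=TAU):
    c=np.array([*capdir,0.]);c/=np.linalg.norm(c);j=np.array([c[1],-c[0],0])
    Bp=np.c_[j,np.cross(c,j),c];z=np.array([0,0,1.]);J=-LY;Bq=np.c_[J,np.cross(z,J),z]
    return Bq@Bp.T@pickR(capdir,tau)
def tcp(grasp,M): return np.array(grasp)+.019*M[:,2]
E
python3 - <<'E'
from h import *
T2=np.load("w2.npy")
p1=onz(ray("wrist",(276.3,103),T2),.038);p2=onz(ray("wrist",(272.2,225.2),T2),.038);print(p1,p2,(p1-p2)[0]/(p1-p2)[1])
for nm,c,g in [("D",(.29,.957),(.441,.2296)),("E",(.41,.912),(.433,-.073)),("C2",(1,0),(.41,.06))]:
    for tau in(15,25,35):
        t=np.radians(tau);M=pickR(c,t);print(nm,tau,inverse_kinematics(tcp([*g,.027],M),quat(M)),inverse_kinematics(tcp([*g,.2],M),quat(M)))
for tau in(15,25,35):
    t=np.radians(tau);M=placeR((0,1),t)
    for y in(-.012,.067,.146):
        for z in(.078,.2):print(tau,y,z,inverse_kinematics(tcp([.58,y,z],M),quat(M)))
print(inverse_kinematics([.41,.06,.01],down(np.pi/2)),inverse_kinematics([.585,.112,.06],down(-.033)))
E
```

```text
[0.5833 0.0681 0.038 ] [ 0.5771 -0.1127  0.038 ] 0.03412637395927122
D 15 [ 0.556   0.6677  1.8878 -0.2405  0.7994  1.0367] [ 0.556   0.385   1.831  -0.1898  1.1313  0.949 ]
D 25 [ 0.6093  0.7294  1.8022 -0.3192  0.9853  1.1314] [ 0.6093  0.4584  1.7589 -0.276   1.286   1.0302]
D 35 [ 0.6528  0.802   1.7157 -0.3729  1.1671  1.1906] [ 0.6528  0.5384  1.6901 -0.3448  1.4381  1.0856]
E 15 [-0.0351  0.601   2.0817 -0.4352  0.6046  0.765 ] [-0.0351  0.2641  2.018  -0.2926  0.9807  0.5657]
E 25 [ 0.056   0.6517  2.0354 -0.5799  0.7542  0.9652] [ 0.056   0.3213  1.9865 -0.4376  1.0872  0.7341]
E 35 [ 0.1329  0.7177  1.9825 -0.6635  0.913   1.0942] [ 0.1329  0.3922  1.9536 -0.5489  1.2056  0.8634]
C2 15 [0.0987 0.6185 2.0278 0.0372 0.7563 1.6391] [0.0987 0.2987 1.9664 0.0281 1.1372 1.6543]
C2 25 [0.0899 0.6871 1.9231 0.0461 0.9666 1.6261] [0.0899 0.3886 1.8774 0.0393 1.3106 1.6422]
C2 35 [0.0831 0.7661 1.8213 0.0519 1.1639 1.6184] [0.0831 0.4815 1.7947 0.0479 1.4747 1.6344]
15 -0.012 0.078 [-0.0489  1.0124  2.3425  3.1262  1.5223 -1.5742]
15 -0.012 0.2 [-0.0489  0.6373  2.4189  3.1252  1.223
[... 438 characters left out ...]
3.368   1.1792 -1.5594]
25 0.067 0.2 [ 0.198   0.4872  2.3697  3.4193  0.8587 -1.6558]
25 0.146 0.078 [ 0.4205  0.8426  2.2794  3.5992  1.1169 -1.5803]
25 0.146 0.2 [ 0.4205  0.499   2.3146  3.7004  0.8466 -1.7604]
35 -0.012 0.078 [-0.0469  0.7225  2.3227  3.1266  0.8636 -1.569 ]
35 -0.012 0.2 [-0.0469  0.3686  2.3276  3.1184  0.5146 -1.5586]
35 0.067 0.078 [ 0.1814  0.7213  2.3064  3.376   0.8489 -1.603 ]
35 0.067 0.2 [ 0.1814  0.3753  2.3112  3.499   0.5216 -1.7597]
35 0.146 0.078 [ 0.391   0.72    2.2558  3.6251  0.8108 -1.6646]
35 0.146 0.2 [ 0.391   0.3964  2.2603  3.8501  0.5443 -1.9501]
[ 0.1166  0.5419  2.1864 -0.      0.4133 -1.4542] [ 0.1692  0.6038  1.7829 -0.      0.7548  0.2022]
```

```bash
cat >> h.py <<'E'
def lx(y): return .577+.0341*(y+.1127)
E
python3 - <<'E'
from h import *
q=down(-.034)
command_gripper(1)
move_pose([lx(.112),.112,.2],q);movel([lx(.112),.112,.060],v=.15)
command_gripper(.2);print("A grip",get_grip_width())
p=get_tcp_pos();movel([p[0],p[1],.075],v=.08)
movel([lx(.225),.225,.075],v=.15)
print(movel([lx(.225),.225,.056],v=.02,until_force=4),get_tcp_pos(),get_grip_width())
command_gripper(1);movel([lx(.225),.225,.2],v=.2)
# C: lies in lane, body centre y~.019..., mid 10 mm towards cap (-y)
yb=.005;print("t",get_time())
move_pose([lx(yb),yb,.2],q);movel([lx(yb),yb,.044],v=.15)
command_gripper(.2);print("C grip",get_grip_width(),get_tcp_pos())
movel([lx(yb),yb,.2],v=.15);print(get_grip_width())
move_pose([.40,.06,.2],down(np.pi/2));print(get_grip_width())
print(movel([.40,.06,.004],v=.08,until_force=5),get_tcp_pos(),get_grip_width())
command_gripper(1);movel([.40,.06,.25],v=.2)
M=pickR((1,0));move_pose([.34,.06,.36],down(0));T,_=cap("wrist","w3");np.save("w3.npy",T);print(get_time())
T,_=cap("scene","s3")
E
```

```text
A grip 0.4565072089257436
True [0.5884 0.2249 0.0599] 0.453185741905897
t 21.3417
C grip 0.4518550457422757 [0.5811 0.005  0.044 ]
0.45532293470992835
0.4524885019030849
True [0.4    0.06   0.0098] 0.45158615083951176
32.575
```

View pics/s3.png

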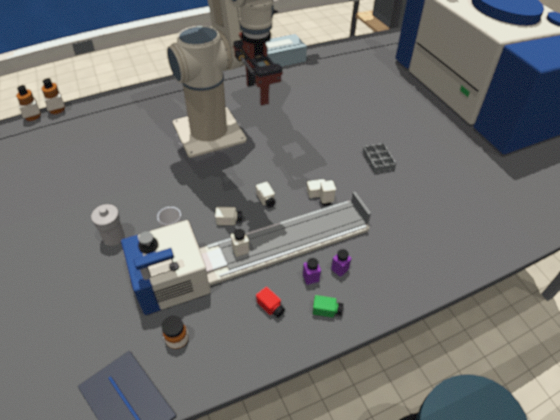

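In the scene, C lies at (265,193) and B stands at (240,243). A is no longer in the lane: a white object sits beside D at (328,191). I need a closer look.

Run:
```python
from h import *
T,_=cap("top","top3")
a=cv2.resize(cv2.imread("pics/s3.png")[160:270,200:390],None,fx=4.1,fy=4.1,interpolation=cv2.INTER_CUBIC)[:,:780]
cv2.imwrite("pics/c4.png",a)
move_pose([.50,.08,.45],down(0));T,_=cap("wrist","w4");np.save("w4.npy",T)
```

```text
(no output)
```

View pics/c4.png

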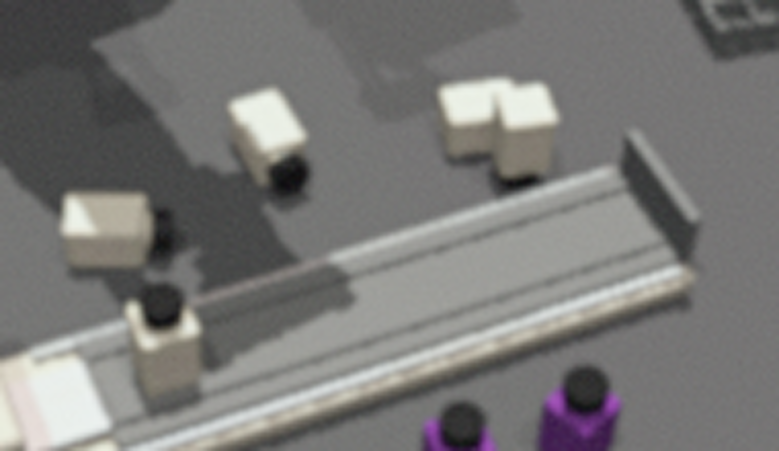

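View pics/w4.png

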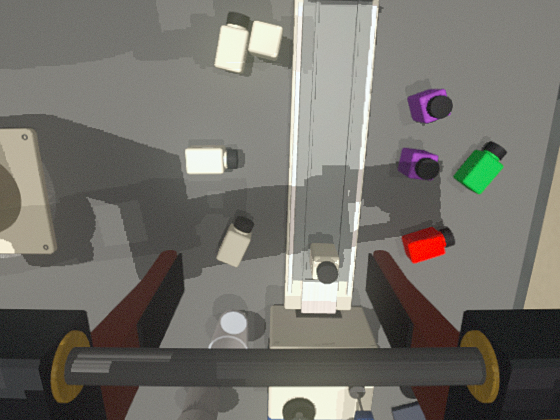

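A is off the lane and stands upside down on its cap next to D; that looks like the announced knock. I'll measure it, then topple it towards -y so that it lies cap to +y like D and E.

Run:
```python
from h import *
T=np.load("w4.npy");w=lambda u:ray("wrist",u,T)
s=lambda x,y:ray("scene",(200+x/4.1,160+y/4.1))
print("A top",tri([w((266.5,39)),s(527,102)]),onz(w((266.5,39)),.078))
for u in((252,22),(283,26),(281,60),(249,55)):print(onz(w(u),.078))
print("C body",onz(w((205,161)),.04),"cap",onz(w((231,159)),.02))
print("D body",onz(w((232,49)),.04),"cap",onz(w((237,19)),.025))
print("E body",onz(w((235,244)),.04),"cap",onz(w((243,224)),.025))
print("B cap",onz(w((327,272)),.112))
```

```text
A top (array([0.4893, 0.2288, 0.0843]), np.float64(0.0009692652247539044)) [0.4887 0.2288 0.078 ]
[0.47   0.2494 0.078 ]
[0.5102 0.2445 0.078 ]
[0.5078 0.2028 0.078 ]
[0.4654 0.2091 0.078 ]
C body [0.3925 0.0607 0.04  ] cap [0.4301 0.0603 0.02  ]
D body [0.439  0.2205 0.04  ] cap [0.4457 0.2621 0.025 ]
E body [ 0.4341 -0.0764  0.04  ] cap [ 0.4468 -0.047   0.025 ]
B cap [ 0.5761 -0.0906  0.112 ]
```

Run:
```python
from h import *
command_gripper(0)
move_pose([.489,.30,.2],down(0));movel([.489,.30,.063],v=.2)
movel([.489,.19,.063],v=.08);wait(.3)
movel([.489,.25,.15],v=.2)
move_pose([.46,.10,.40],down(0));T,_=cap("wrist","w5");np.save("w5.npy",T);print(get_time())
```

```text
40.6
```

View pics/w5.png

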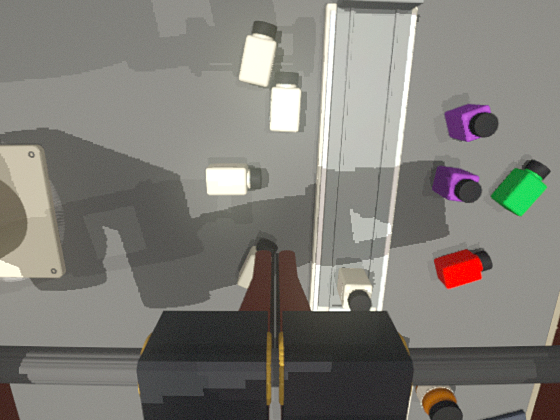

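A now lies cap to +y at (285,107). C is at (228,180) with its cap to +x and D is at (258,60). I'll stand C up in the lane first.

```bash
cat >> h.py <<'E'
def place(capdir,y,hov=.2):
    M=placeR(capdir);q=quat(M);g=np.array([lx(y)-.007,y,0])
    for h in(.3,.27,.24,.2):
        if inverse_kinematics(tcp(g+[0,0,h],M),q) is not None: break
    move_pose(tcp(g+[0,0,h],M),q);print("hover",h,"w",get_grip_width())
    movel(tcp(g+[0,0,.09],M),v=.15)
    hit=movel(tcp(g+[0,0,.064],M),v=.02,until_force=4);z=get_tcp_pos()[2]-.019*M[2,2]
    print("placed",hit,"grasp z",z,get_tcp_pos(),"w",get_grip_width())
    command_gripper(.62);p=get_tcp_pos();movel(p-.09*M[:,2]+[0,0,.02],v=.1)
    p=get_tcp_pos();movel([p[0]-.02,p[1],p[2]+.15],v=.25);print("t",get_time())
def pick(capdir,mid,op=1.):
    M=pickR(capdir);q=quat(M);g=np.array([*mid,0.])
    command_gripper(op)
    move_pose(tcp(g+[0,0,.2],M),q);movel(tcp(g+[0,0,.027],M),v=.12)
    command_gripper(.2);print("grip",get_grip_width());movel(tcp(g+[0,0,.3],M),v=.2);print("lifted",get_grip_width())
E
python3 - <<'E'
from h import *
T=np.load("w5.npy");w=lambda u,z:onz(ray("wrist",u,T),z)[:2]
for n,b,c in(("C",(227,180),(254,179)),("A",(285,109),(286,82)),("D",(258,62),(264,32))):
    b=w(b,.04);c=w(c,.03);d=(c-b)/np.linalg.norm(c-b);print(n,b,c,d,"mid",b+.01*d)
    if n=="C":C=(d,b+.01*d)
pick(*C);place(C[0],-.012)
T,_=cap("scene","s6");T,_=cap("top","top6")
a=cv2.imread("pics/s6.png")[150:290,190:390];cv2.imwrite("pics/c6.png",cv2.resize(a,None,fx=3.9,fy=3.9,interpolation=cv2.INTER_CUBIC))
E
```

```text
C [0.3925 0.0627] [0.4302 0.0618] [ 0.9997 -0.0224] mid [0.4025 0.0624]
A [0.4739 0.1601] [0.4752 0.195 ] [0.0383 0.9993] mid [0.4743 0.1701]
D [0.4384 0.2196] [0.4462 0.2571] [0.2034 0.9791] mid [0.4405 0.2294]
grip 0.4531754539832525
lifted 0.4532579480977172
hover 0.3 w 0.45247600225349555
placed True grasp z 0.07576352877650956 [ 0.5907 -0.013   0.0677] w 0.4522219539073Traceback (most recent call last):
  File "<stdin>", line 6, in <module>
  File "h.py", line 41, in place
    p=get_tcp_pos();movel([p[0]-.02,p[1],p[2]+.15],v=.25);print("t",get_time())
                    ~~~~~^^^^^^^^^^^^^^^^^^^^^^^^^^^^^^^^
station.MotionError: the arm cannot follow that straight line within its joint ranges
```

```bash
sed -i 's|    p=get_tcp_pos();movel(\[p\[0\]-.02.*|    j=np.array(get_joint_pos());j[1]-=.35;movej(j);print("t",get_time(),get_tcp_pos())|' h.py
python3 - <<'E'
from h import *
print(get_joint_pos(),get_tcp_pos())
j=np.array(get_joint_pos());j[1]-=.35;movej(j);print("t",get_time(),get_tcp_pos())
T,_=cap("scene","s6")
a=cv2.imread("pics/s6.png")[150:290,190:390];cv2.imwrite("pics/c6.png",cv2.resize(a,None,fx=3.9,fy=3.9,interpolation=cv2.INTER_CUBIC))
E
```

```text
[-0.0546  0.7586  2.5536  3.1217  1.3043 -1.5746] [ 0.5094 -0.01    0.1254]
t 54.6167 [ 0.5426 -0.0118  0.3107]
```

View pics/c6.png

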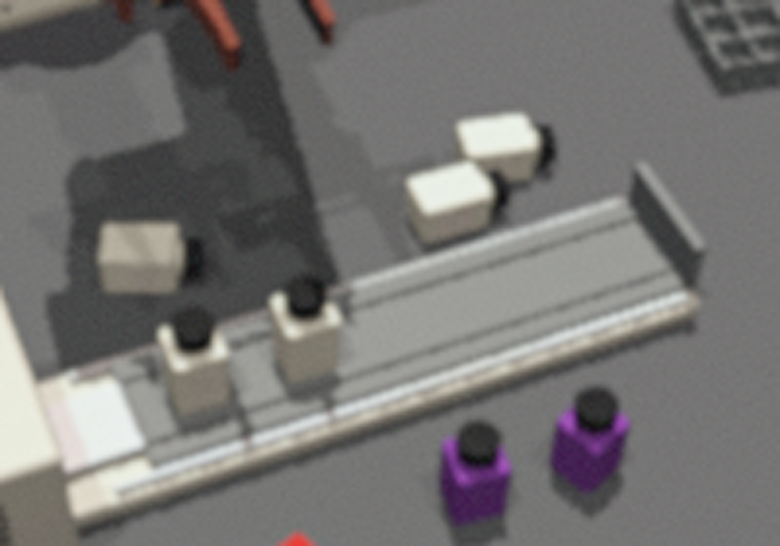

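C is standing in the lane. Next are E, then A, which I grip nearer the foot to clear D.

```bash
sed -i 's/def place(capdir,y,hov=.2)/def place(capdir,y,off=0)/; s/\[0,0,.09\]/[0,0,.09+off]/; s/\[0,0,.064\]/[0,0,.064+off]/' h.py
python3 - <<'E'
from h import *
c=(.41,.912);pick(c,(.434,-.071))
if abs(get_grip_width()-.453)<.01:
    place(c,.067)
    c=(.0383,.9993);pick(c,(.4743-.0005,.1701-.012),.65)
    if abs(get_grip_width()-.453)<.01: place(c,.146,-.012)
T,_=cap("scene","s7")
a=cv2.imread("pics/s7.png")[150:290,190:390];cv2.imwrite("pics/c7.png",cv2.resize(a,None,fx=3.9,fy=3.9,interpolation=cv2.INTER_CUBIC))
E
```

```text
grip 0.4576038035978142
lifted 0.4534316811332747
hover 0.3 w 0.4555804590778809
placed True grasp z 0.07994719923108175 [0.5935 0.0663 0.0719] w 0.4539368827724449
t 70.1417 [0.5427 0.0778 0.3151]
grip 0.45264189341936645
lifted 0.45583280461482545
hover 0.3 w 0.4564224896861367
placed True grasp z 0.061910638622095504 [0.5961 0.1454 0.0539] w 0.4507600563548685
t 85.575 [0.5468 0.1677 0.2995]
```

View pics/c7.png

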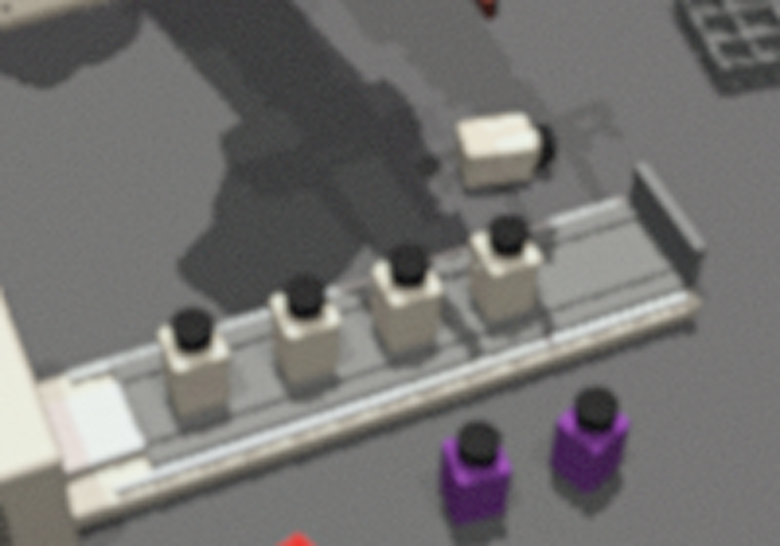

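Four are standing. Now D goes in the last slot, then a check from above before docking.

Run:
```python
from h import *
c=(.2034,.979);pick(c,(.4405,.2294))
if abs(get_grip_width()-.453)<.01: place(c,.222)
command_gripper(0)
j=np.array(get_joint_pos());print(j)
move_pose([.58,.10,.42],down(-.034));T,_=cap("wrist","w8");np.save("w8.npy",T)
move_pose([.58,-.02,.42],down(-.034));T,_=cap("wrist","w9");np.save("w9.npy",T);print(get_time())
a=[cv2.imread(f"pics/{f}.png")[0:260,190:370] for f in("w8","w9")]
cv2.imwrite("pics/c9.png",cv2.resize(np.hstack(a),None,fx=2.2,fy=2.2,interpolation=cv2.INTER_CUBIC))
```

```text
grip 0.4515730329323815
lifted 0.4553834724144549
hover 0.3 w 0.450969488646309
placed True grasp z 0.07188082928756837 [0.5987 0.2214 0.0639] w 0.45492225386067864
t 102.1167 [0.5417 0.2464 0.3141]
[ 0.7425  0.3529  2.3449  3.9514  1.0675 -1.6462]
106.9833
```

View pics/c9.png

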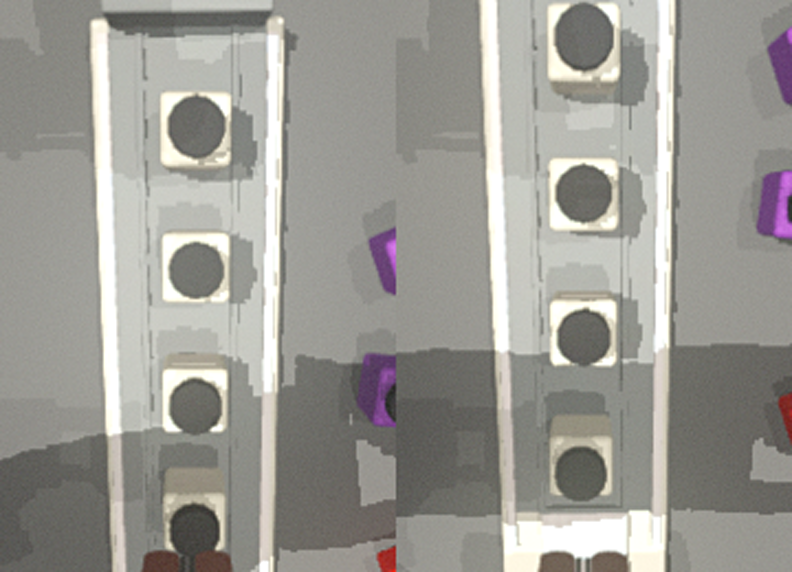

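All five stand square between the lips. Next I check the cap offsets numerically, then dock.

Run:
```python
from h import *
ok=True
for f,o,pts in(("w8",0,((196,127),(196,270),(195,405))),("w9",396,((584,193),(583,336),(580,473)))):
    T=np.load(f+".npy")
    for u,v in pts:
        p=onz(ray("wrist",(190+(u-o)/2.2,v/2.2),T),.112);e=p[0]-lx(p[1]);print(f,p,"off",e);ok&=abs(e)<.008
q=down(-.034)
if ok:
    move_pose([.60,.34,.30],q);movel([lx(.34),.34,.05],v=.2)
    print(movel([lx(.24),.24,.05],v=.03,until_force=22),get_tcp_pos(),get_ft_force())
    p=get_tcp_pos();movel([lx(.34),.34,.05],v=.06);wait(.5)
    movel([lx(.34),.34,.30],v=.2)
    T,_=cap("scene","s10");T,_=cap("top","top10");print(get_time())
    a=cv2.imread("pics/s10.png")[150:300,110:390];cv2.imwrite("pics/c10.png",cv2.resize(a,None,fx=2.8,fy=2.8,interpolation=cv2.INTER_CUBIC))
```

```text
w8 [0.5901 0.2207 0.112 ] off 0.0017128642584870457
w8 [0.5878 0.1461 0.112 ] off 0.0019517733716779562
w8 [0.5848 0.0692 0.112 ] off 0.001628064411358876
w9 [0.5853 0.0667 0.112 ] off 0.0021603549119391108
w9 [ 0.582  -0.0111  0.112 ] off 0.0014910815051580872
w9 [ 0.5772 -0.0929  0.112 ] off -0.0004347591371537396
True [0.5905 0.2626 0.0501] [-0.319   8.4886  1.0662]
115.6417
```

View pics/c10.png

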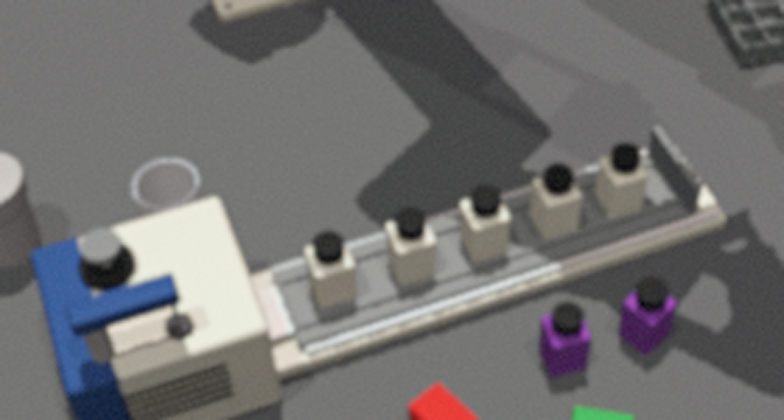

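Docked: the stop came at the same y (0.2626) as the release push, and the plate's pixels match the starting latched pose. All five are upright. Now the plunger.

Run:
```python
from h import *
q=down(0)
wait(.3)
move_pose([.533,-.331,.32],q);movel([.533,-.331,.19],v=.15)
print(movel([.533,-.331,.145],v=.02,until_force=25),get_tcp_pos(),get_ft_force())
wait(.2);movel([.533,-.331,.19],v=.05);print(get_ft_force());movel([.533,-.331,.32],v=.2)
move_pose([.45,.35,.40],q)
T,_=cap("scene","s11");T,_=cap("top","top11");print(get_time())
a=cv2.imread("pics/s10.png")[150:300,110:390].astype(int);b=cv2.imread("pics/s11.png")[150:300,110:390]
cv2.imwrite("pics/c11.png",cv2.resize(b,None,fx=2.8,fy=2.8,interpolation=cv2.INTER_CUBIC))
```

```text
True [ 0.5331 -0.3311  0.1546] [-3.1729  1.0047  9.808 ]
[0.0712 0.2796 0.1594]
125.4417
```

View pics/c11.png

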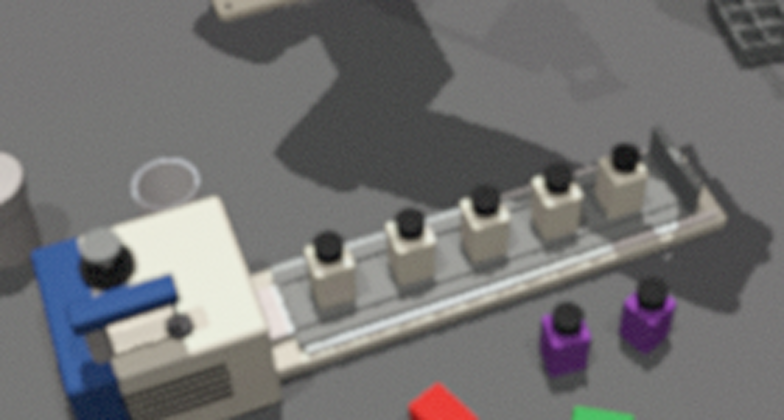

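The spring force held at the bottom was 9.8 N, so travel was about 13.5 mm. One firmer press adds margin cheaply, then I hand in.

Run:
```python
from h import *
q=down(0)
move_pose([.533,-.331,.32],q);movel([.533,-.331,.19],v=.15)
print(movel([.533,-.331,.140],v=.02,until_force=35),get_tcp_pos(),get_ft_force())
p=get_tcp_pos();movel(p-[0,0,.0008],v=.01);print(get_tcp_pos(),get_ft_force())
wait(.2);movel([.533,-.331,.19],v=.05);movel([.533,-.331,.32],v=.2)
move_pose([.45,.35,.40],q)
a=cv2.imread("pics/s11.png").astype(int);T,im=cap("scene","s12");d=np.abs(im[:,:,::-1].astype(int)-a)[150:300,110:390].max(2)
print("changed px",(d>60).sum(),get_ft_force(),get_time())
job_done()
```

```text
True [ 0.5331 -0.3311  0.1546] [-3.1474  1.4726 10.2741]
[ 0.5331 -0.3311  0.1548] [-3.3667  1.727   9.0083]
changed px 0 [ 0.6625 -0.2393  0.5975] 135.25
the job is handed in; nothing more can be done
```

I handed the job in at 135 s. The five white bottles I found stand in the lane, the tray is docked and the start plunger has been pressed and is up again. `job_done()` gives no verdict, so this rests on my own checks.

- **Release:** One push freed the tray; its plate moved from about y 0.256 to 0.289.
- **Bottles:** Two stood in the lane, one lay in it and two lay on the bench. I moved one standing bottle along the lane to make room. It was later found upside down on the bench, probably from the announced knock, though I did not see it fall. I toppled it, then stood it and the three lying bottles in the lane. Before docking, all five looked upright between the lips, with caps within about 2 mm of the lane's centreline.
- **Docking:** The push hit the stop at y 0.2626, the same place as the release push. After I backed off, the plate sat at the same pixels as in the starting latched picture.
- **Plunger:** I pressed it twice. Both times the force jumped at TCP z 0.1546, and the force then read about 10 N, close to the 10 N spring force at the bottom of the stroke. That puts travel at about 13.4 to 13.5 mm. Trying to press 0.8 mm further changed nothing, and the force then read 9.0 N.
- **Last picture:** The bottles, tray and plunger showed no change from the picture before the second press. The arm was clear of everything.

I did not re-measure the beaker, jar, steel vessel and crucible tray. The arm never worked next to them, and the ones in view looked unmoved.

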